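# Open the drain of the emptied water bath

## Robot

A 7-joint arm with a two-finger parallel gripper is mounted at the origin on the work surface. World frame = base frame: x ahead of the robot, y to its left, z up, the work surface at z = 0. Lengths are in m, angles in rad, forces in N, time in s.
With the tool pointing down it reaches from about 0.4 to 0.85 m from the base axis. Payload 10.4 kg.
Tool frame: the origin (TCP) lies at the centre of the arm's flange, where the gripper is bolted on; the fingertips stand 182 mm ahead of it and the grasp point (between the pads) lies 164 mm ahead of it; z points along the fingers, y is the line along which they close (so a half turn about z gives the same grasp; the last joint's range is limited). The gripper opens to 87 mm and grips with 3 to 60 N. Pads are 19 mm wide; open, the fingers measure 117 mm over their backs; the gripper's body (75 mm by 190 mm) begins 51 mm behind the grasp point.
Start: joints at [1.302, 0.332, -0.065, 1.46, 0.022, 1.35, -0.088], TCP at [0.152, -0.606, 0.405] pointing down, gripper open.
Joint ranges: [-2.6, 2.6], [-0.5, 2.12], [-1.47, 1.34], [0.16, 2.42], [-1.27, 4.41], [0.06, 2.06], [-2.6, 2.6]. Speed limits (rad/s): [2.22, 2.22, 2.79, 2.79, 3.14, 3.14, 3.14].

## Interface

Orientations are given as a unit quaternion [x, y, z, w].
In Python, from bench import r, eyes, job gives the robot as it stands. The module is installed in compiled form; this text tells all that it offers.
- The arm moves only by the shell command python3 -m inch 'ROWS' [OPENING] [FORCE]. ROWS is JSON, a list of rows, each a list of 6 numbers: the shift along the tool's x, y, z normalised to -1 to 1, where 1 is 4 cm, then the turn, a rotation vector about the tool's x, y, z normalised to -1 to 1, where 1 is 0.12 rad. In form: [[x, y, z, wx, wy, wz], ...]. A call has exactly 5 rows; each row shifts and turns the commanded pose from where the row before left it, along the tool's axes as they then stand; what a row does not reach is not made up. A row lasts 1/12 s, in which the tool goes at most 41.7 mm and 7.16 degrees, less where a joint would pass 70% of its speed; a pose out of reach is approached as far as the arm can. A call with a number of a shift or a turn outside -1 to 1 is refused whole. A call with a gripper value outside its range is refused whole. OPENING is the gripper command: -1 is shut, 1 is fully open, values between are in proportion, set as the call begins (- or left out, the last holds). The fingers move at their own pace and stop on an object; FORCE is the grip in N (left out, the last holds). Time passes only in rows, so rows that do not move let the fingers close, or fill a call up. It gives the time, the measured TCP pose, the force, the opening and the grip force at its end, in the units of the state.
- r.read_state(): the state, without advancing time (a new reading comes with each control period).
- eyes.camera(name): name is "side" or "top" or "wrist"; returns a dict with "pixels" (480x640x3 uint8, red, green, blue), "fx", "fy", "cx", "cy" (pixels), "extrinsics" (4x4, takes a point from camera to world coordinates). Camera axes: x right, y down, z forward; pixel columns grow to the right and rows downward; lengths in m; the calibration is good to about 2 mm. A picture is of the moment at which its call begins. There is no depth.
- job.close_job(): hands the job in; it is judged then, once.
The state is a dict: "time": time; "joint_positions": joint angles; "joint_vel": joint speeds; "joint_torque": joint torques, N m; "ee_pos": TCP position; "eef_rot": TCP orientation; "ft_force": force on the tool from outside, world axes, zero at the start; "torque": the same for the moment, N m; "width": finger opening in m; "grip_force": force on a finger pad.
Only numpy, scipy, OpenCV 4.12 (cv2) and the standard library are available. Lean on these libraries where they do the work, as an engineer would, in place of code of your own. Each camera call takes 0.05 s, during which the arm holds its last target. There are 200 camera calls.

## Task

The water bath has been emptied and should be opened to dry: unscrew the four-armed drain plug from the port on its front (anticlockwise, seen facing the port) until the thread lets go, then draw it straight out. Lay the plug down in the white tray without dropping it, and leave it there at rest. Do not disturb the red tip box, the black tube rack or the bottle.

Things in the scene. Friction and masses are not known exactly. Their poses are not given: they have to be found in the camera images.
- port_mouth (a point): Centre of the open end of the level drain port: a brass stub pipe, 64 mm diameter, 55 mm long, on the front of the fixed metal water bath (open tank 220 mm deep, 300 wide, 150 high). x points along the port into the bath, y is level (left as one faces the port), z up. 95 mm above the bench.
- plug_handle (a point): Centre of the plug's grey plastic cross handle, on the plug's axis; x runs along the axis towards the nose. 46.5 mm from the port's mouth when home. Four flat-sided arms at 90 degrees reach 58 mm from the axis, each 14 mm thick (across the axis) and 20 mm wide (along it), on a hub 36 mm in diameter. Loose steel plug, 0.2 to 0.45 kg, starts fully home; centre of mass some 57 mm from here, towards the nose.
- plug_arm (a point): Outer end of one handle arm, 58 mm from the axis; at the start it stands 30 degrees right of straight up (seen facing the port), the other arms every 90 degrees from it. Behind the arms: 27 mm of clear neck 28 mm in diameter.
- plug_flange (a point): Inner face of the plug's round flange (60 mm diameter, 8 mm thick), on the axis, 45 mm from plug_handle towards the nose. THREAD: coarse, greased, 2 mm axial play; anticlockwise seen facing the port (top arm moves from right to left) backs the plug out 4.85 mm per radian. It stays at the angle where it is left.
- plug_nose (a point): Tip of the plug's 32 mm shaft, on its axis, 96.5 mm from plug_handle; it starts 50 mm inside the port. The thread lets go after about 120 degrees of turn; the plug is then free to be drawn straight out, best turned between 125 and 145 degrees. Pulling earlier only jams it.
- tray_in (a point): Centre of the inner floor of a fixed white plastic tray on the bench, 260 mm (its x) by 220 mm (its y) outside, 35 mm high, walls 4 mm, floor about 4 mm. To the left or the right of the bath's port.
- tipbox_mid (a point): Centre of a red pipette-tip box with a pale lid, 125 x 90 x 88 mm, loose on the bench on the side opposite the tray. Leave alone.
- rack_mid (a point): Centre of a black tube rack, 110 x 100 x 45 mm, loose on the bench beside the bath. Leave alone.
- bottle_mid (a point): Centre of an upright bottle, 80 mm diameter, 160 mm high, loose on the bench beside the bath. Leave alone.
Mind the look-alikes: they are no part of the job. What is shaped like the part that bears plug_handle but blue or green is not meant.

How it is judged:
By the outcome, as a careful person would: the job done as asked, in the order asked, and still so for the second after the job is handed in, with the robot touching nothing.
It also fails if it takes over 64 s, if anything falls off the work surface, if the arm or the gripper's body presses on something with over 40 N, if the wrist force passes 120 N, or if a joint passes its speed limit or range.

## Working session

There is one attempt and no reset: what is moved stays moved. The work goes in short steps, Python scripts to look and compute and a shell command to move; the robot and the scene stay as the last step left them, time stands still between calls to the robot, and variables do not carry over. Pictures are saved under pics/ and viewed, at most 10 in all, crops included, and the job is handed in when it is done.

```bash
mkdir -p pics
python3 - <<'E'
from bench import r,eyes,job
import cv2,numpy as np
s=r.read_state();print({k:np.round(v,3).tolist() for k,v in s.items()})
for n in("side","top"):
    c=eyes.camera(n);cv2.imwrite(f"pics/{n}0.png",c["pixels"][:,:,::-1]);print(n,c["fx"],c["cx"],c["cy"],np.round(c["extrinsics"],3).tolist())
E
```

```text
{'time': 0.0, 'joint_positions': [1.302, 0.333, -0.065, 1.461, 0.022, 1.35, -0.088], 'joint_vel': [0.0, 0.0, -0.0, 0.0, -0.001, 0.0, -0.001], 'joint_torque': [0.0, -62.326, 0.025, -38.989, -0.061, 0.04, 0.0], 'ee_pos': [0.152, -0.606, 0.404], 'eef_rot': [0.992, 0.123, -0.0, -0.001], 'ft_force': [-0.237, 0.097, -0.506], 'torque': [0.012, 0.014, -0.023], 'grip_force': 0.0, 'width': 0.087}
side 450.48380578792955 319.17886750853216 240.61284741745482 [[-0.836, -0.378, 0.398, 0.262], [-0.548, 0.599, -0.583, 0.502], [-0.018, -0.706, -0.708, 0.703], [0.0, 0.0, 0.0, 1.0]]
top 565.058386429811 322.1869808480498 248.76061413969177 [[0.016, -0.986, 0.167, 0.395], [-1.0, -0.015, 0.009, 0.009], [-0.006, -0.167, -0.986, 1.226], [0.0, 0.0, 0.0, 1.0]]
```

View pics/side0.png

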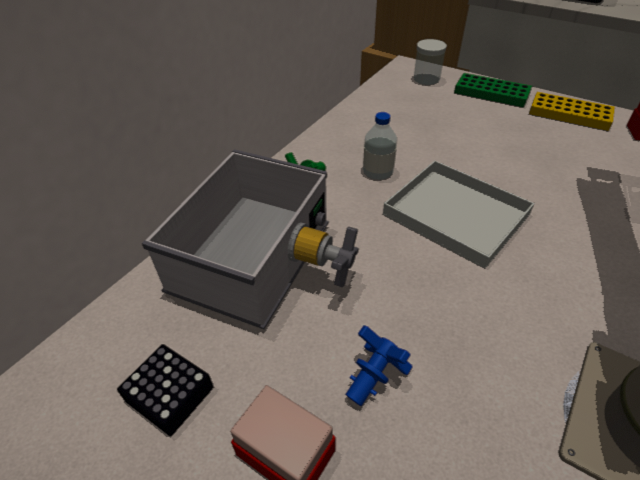

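View pics/top0.png

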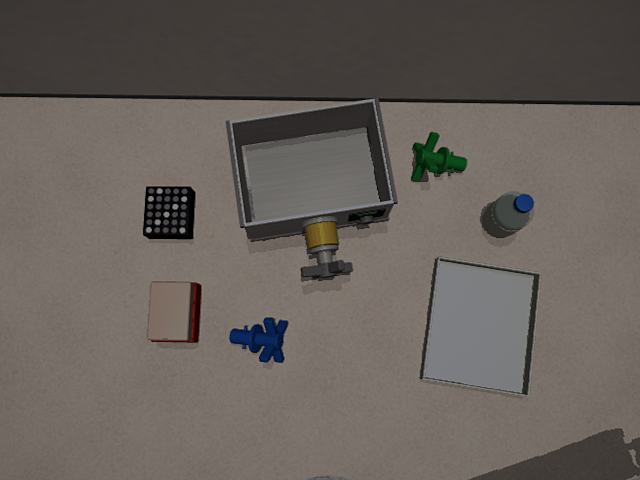

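The side view shows the grey plug handle at about (344,257), with the brass port at (309,243). In the top view the handle is at (326,270), the port at (322,235), and the tray corners at (437,258), (539,273), (527,394) and (421,380), to the right of the port. Next I measure these.

```bash
cat > h.py <<'E'
from bench import r,eyes,job
import cv2,numpy as np
from scipy.spatial.transform import Rotation as R
def ray(c,u,v):
    E=np.array(c["extrinsics"]);d=E[:3,:3]@[(u-c["cx"])/c["fx"],(v-c["cy"])/c["fy"],1];return E[:3,3],d/np.linalg.norm(d)
def onz(c,u,v,z):
    o,d=ray(c,u,v);return o+d*(z-o[2])/d[2]
def tri(c1,p1,c2,p2):
    o,d=ray(c1,*p1);q,e=ray(c2,*p2);s=np.linalg.lstsq(np.c_[d,-e],q-o,rcond=None)[0]
    a,b=o+s[0]*d,q+s[1]*e;return (a+b)/2,np.linalg.norm(a-b)
def proj(c,p):
    E=np.linalg.inv(c["extrinsics"]);q=E[:3,:3]@p+E[:3,3];return c["fx"]*q[0]/q[2]+c["cx"],c["fy"]*q[1]/q[2]+c["cy"]
E
python3 - <<'E'
from h import *
t=eyes.camera("top");s=eyes.camera("side")
np.set_printoptions(precision=4,suppress=True)
hsv=cv2.cvtColor(t["pixels"],cv2.COLOR_RGB2HSV)
m=cv2.inRange(hsv,(12,120,60),(35,255,255));m[:200]=0;m[290:]=0
ys,xs=np.nonzero(m);print("yellow",xs.min(),xs.max(),ys.min(),ys.max())
pts=[]
for v in range(ys.min()+3,ys.max()-2):
    q=xs[ys==v];pts.append((( q.min()+q.max())/2,v))
pts=np.array(pts);P=np.array([onz(t,u,v,.095) for u,v in pts]);k=np.polyfit(P[:,0],P[:,1],1)
print("axis y=",k,"yaw",np.degrees(np.arctan(k[0])),P[0],P[-1])
for n,(u,v) in dict(fl=(245,238),fr=(395,203),bl=(229,122),br=(378,100)).items():print(n,onz(t,u,v,.15))
for u,v in((437,258),(539,273),(527,394),(421,380)):print("tray",onz(t,u,v,.035))
print("handle",onz(t,326,270,.095),tri(t,(326,270),s,(344,257)))
a=t["pixels"][190:300,260:400,::-1];b=s["pixels"][200:310,270:410,::-1]
cv2.imwrite("pics/z1.png",np.vstack([cv2.resize(x,None,fx=2.7*2/2,fy=2.7,interpolation=2) for x in(a,b)]))
E
```

```text
yellow 305 338 222 247
axis y= [0.0301 0.0027] yaw 1.7267048810819243 [0.6352 0.0209 0.095 ] [0.5956 0.0325 0.095 ]
fl [0.5956 0.1683 0.15  ]
fr [ 0.6697 -0.1228  0.15  ]
bl [0.8322 0.2098 0.15  ]
br [ 0.8832 -0.0896  0.15  ]
tray [ 0.5799 -0.2256  0.035 ]
tray [ 0.551  -0.4408  0.035 ]
tray [ 0.3013 -0.4044  0.035 ]
tray [ 0.3257 -0.1883  0.035 ]
handle [0.5426 0.0103 0.095 ] (array([0.5431, 0.0104, 0.0923]), np.float64(0.0002736940627882919))
```

View pics/z1.png

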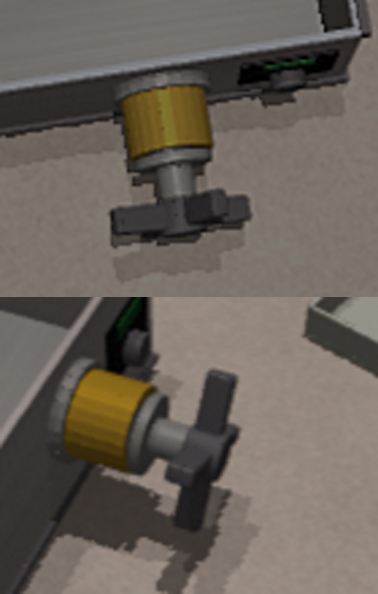

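The zoom (top half is the top view, bottom half the side view) shows the handle hub at about (326.7,269.6) in the top view, with the port axis yawed about +9.4°. The axis height triangulates to 0.092, against 0.095 given, so the two agree.

My plan:
1. Close the fingers, point the tool down and yaw it to the port axis.
2. Push the top arm from right to left, then push the next arm the same way.
3. Grip the neck from above, pull the plug straight out and lay it in the tray.

```bash
cat > rel.py <<'E'
from h import *
H=np.array([.545,.0105,.095]);yaw=np.radians(9.4)
u=np.array([np.cos(yaw),np.sin(yaw),0]);rr=np.array([np.sin(yaw),-np.cos(yaw),0])
def show(L=.182):
    s=r.read_state();M=R.from_quat(s["eef_rot"]).as_matrix();p=np.array(s["ee_pos"])+M[:,2]*L-H
    print("t %.2f axial %.1f right %.1f up %.1f mm"%(s["time"],p@u*1e3,p@rr*1e3,p[2]*1e3),"yaw %.1f"%np.degrees(np.arctan2(M[1,0],M[0,0])),"F",np.round(s["ft_force"],1),"w %.3f g %.1f"%(s["width"],s["grip_force"]),"tilt",np.round(M[:2,2],3))
if __name__=="__main__":show()
E
python3 -m inch '[[0,0,0,0,0,0.68],[0.6,-0.6,0,0,0,0],[0.6,-0.6,0,0,0,0],[0.6,-0.6,0,0,0,0],[0.6,-0.6,0,0,0,0]]' -1 10
python3 -m inch '[[0.6,-0.6,0,0,0,0],[0.6,-0.6,0,0,0,0],[0.6,-0.6,0,0,0,0],[0.6,-0.6,0,0,0,0],[0.6,-0.6,0,0,0,0]]'
python3 -m inch '[[0.6,-0.6,0,0,0,0],[0.6,-0.6,0,0,0,0],[0.6,-0.6,0,0,0,0],[0.6,-0.6,0,0,0,0],[0.6,-0.6,0,0,0,0]]'
python3 -m inch '[[0.6,-0.6,0,0,0,0],[0.6,-0.6,0,0,0,0],[0.6,-0.6,0,0,0,0],[0.6,-0.6,0,0,0,0],[0,0,0,0,0,0]]'
python3 rel.py
python3 - <<'E'
from h import *
c=eyes.camera("wrist");cv2.imwrite("pics/w1.png",c["pixels"][:,:,::-1]);print(np.round(c["extrinsics"],3).tolist())
from rel import H,u
print(proj(c,H),proj(c,H+u*.0465))
E
```

```text
time: 0.62
ee_pos: [0.2318, -0.4944, 0.4045]
eef_rot: [0.997, 0.082, -0.0, -0.0]
ft_force: [1.4, -0.3, 0.3]
width: 0.0617
grip_force: 0.0
time: 1.03
ee_pos: [0.3305, -0.3563, 0.4048]
eef_rot: [0.997, 0.082, -0.0, 0.0]
ft_force: [-0.1, 0.2, 0.5]
width: 0.0283
grip_force: 0.0
time: 1.45
ee_pos: [0.4292, -0.2182, 0.4049]
eef_rot: [0.997, 0.082, 0.0, 0.0]
ft_force: [0.3, -0.9, -0.3]
width: 0.0015
grip_force: 0.0
time: 1.87
ee_pos: [0.5101, -0.103, 0.4049]
eef_rot: [0.996, 0.086, 0.001, -0.001]
ft_force: [-1.1, 0.9, 0.3]
width: 0.0005
grip_force: 0.0
t 1.87 axial -52.6 right 105.8 up 127.9 mm yaw 9.9 F [-1.1  0.9  0.3] w 0.001 g 0.0 tilt [0.002 0.003]
[[0.172, -0.949, -0.262, 0.581], [-0.985, -0.167, -0.042, -0.09], [-0.003, 0.266, -0.964, 0.386], [0.0, 0.0, 0.0, 1.0]]
(np.float64(188.24931445474678), np.float64(163.78204111668552)) (np.float64(182.8338208156384), np.float64(101.44091796963843))
```

View pics/w1.png

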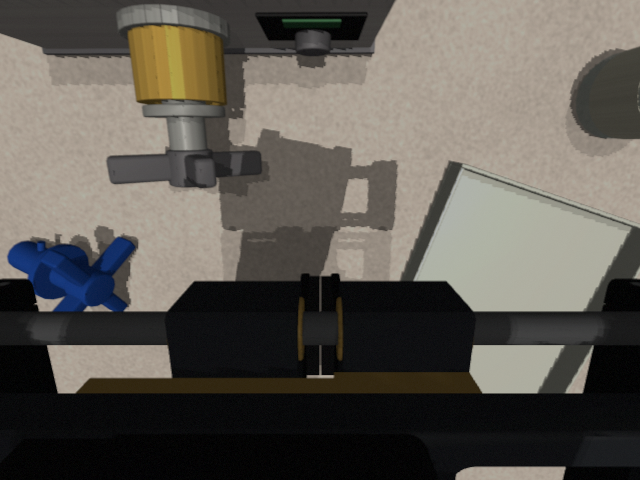

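The wrist view shows the hub at (188,165) against a predicted (188,164), and the port mouth at (183,105) against (183,101). My estimate holds. I now move to the right of the top arm and go down.

```bash
python3 -m inch '[[0.31,-0.22,0,0,0,0],[0.31,-0.22,0,0,0,0],[0.31,-0.22,0,0,0,0],[0.31,-0.22,0,0,0,0],[0,0,0,0,0,0]]' >/dev/null
python3 rel.py
python3 -m inch '[[0,0,0.5,0,0,0],[0,0,0.5,0,0,0],[0,0,0.5,0,0,0],[0,0,0.5,0,0,0],[0,0,0.4,0,0,0]]' >/dev/null
python3 rel.py
```

```text
t 2.33 axial -5.8 right 75.7 up 127.5 mm yaw 9.5 F [-0.4  0.5  0.7] w 0.001 g 0.0 tilt [0.    0.001]
t 2.75 axial -8.3 right 78.4 up 30.1 mm yaw 9.3 F [-0.5  0.   0.8] w 0.001 g 0.0 tilt [-0.002 -0.001]
```

```bash
python3 -m inch '[[0.05,-0.2,0,0,0,0],[0,-0.2,0,0,0,0],[0,-0.2,0,0,0,0],[0,-0.2,0,0,0,0],[0,-0.2,0,0,0,0]]' >/dev/null
python3 rel.py
python3 -m inch '[[0,-0.15,0,0,0,0],[0,-0.15,0,0,0,0],[0,-0.15,0,0,0,0],[0,-0.15,0,0,0,0],[0,0,0,0,0,0]]' >/dev/null
python3 rel.py
python3 - <<'E'
from h import *
c=eyes.camera("wrist");d=eyes.camera("side");cv2.imwrite("pics/w2.png",np.hstack([cv2.resize(c["pixels"][:,:,::-1],(400,300)),cv2.resize(d["pixels"][180:330,250:450,::-1],(400,300))]))
E
```

```text
t 3.17 axial -4.3 right 36.2 up 33.0 mm yaw 9.4 F [-0.2 -1.3  0.7] w 0.001 g 0.6 tilt [ 0.002 -0.001]
t 3.58 axial -4.9 right 11.6 up 31.8 mm yaw 9.5 F [-0.6 -0.4  0.5] w 0.001 g 0.2 tilt [-0.  0.]
```

View pics/w2.png

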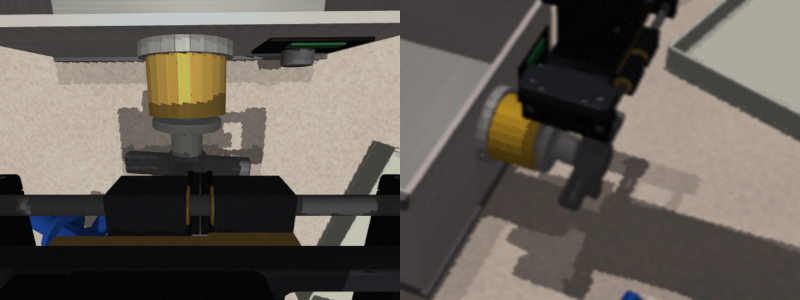

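In the left pane (wrist) the flange has moved away from the brass mouth. In the right pane (side) the fingers are pressing on the top arm, so the plug is turning at low force. I continue this push, then lift and look.

```bash
python3 -m inch '[[0,-0.13,0,0,0,0],[0,-0.13,0,0,0,0],[0,-0.13,0,0,0,0],[0,-0.13,0,0,0,0],[0,0,0,0,0,0]]' >/dev/null
python3 rel.py
python3 -m inch '[[0,0,-0.4,0,0,0],[0,0,-0.5,0,0,0],[0,0,-0.5,0,0,0],[0,0.5,-0.5,0,0,0],[0,0.5,-0.1,0,0,0]]' >/dev/null
python3 -m inch '[[-0.2,0.5,0,0,0,0],[-0.2,0.5,0,0,0,0],[-0.2,0,0,0,0,0],[-0.2,0,0,0,0,0],[0,0,0,0,0,0]]' >/dev/null
python3 rel.py
python3 - <<'E'
from h import *
c=eyes.camera("wrist");d=eyes.camera("side");cv2.imwrite("pics/w3.png",np.hstack([cv2.resize(c["pixels"][:,:,::-1],(400,300)),cv2.resize(d["pixels"][180:330,250:450,::-1],(400,300))]))
E
```

```text
t 4.10 axial -4.8 right -9.6 up 31.7 mm yaw 9.5 F [-0.5  0.7 -0. ] w 0.001 g 0.1 tilt [0.    0.001]
t 4.93 axial -37.8 right 71.4 up 111.8 mm yaw 9.4 F [ 0.3  0.5 -0.1] w 0.001 g 0.0 tilt [-0.  0.]
```

View pics/w3.png

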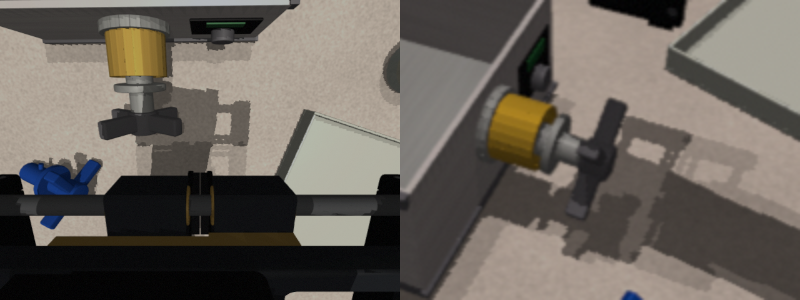

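The plug has backed out and two arms now point up-left and up-right. In the wrist pane at full scale their tips are at about (163,215) and (290,200). I work out the turn angle by predicting tip pixels.

```bash
cat > ang.py <<'E'
from rel import *
c=eyes.camera("wrist")
import sys
for a in eval(sys.argv[1]):
    h=H-u*4.85e-3*np.radians(a)
    print(a,[np.round(proj(c,h+.058*(np.sin(b)*rr+np.cos(b)*np.array([0,0,1])))).tolist() for b in np.radians([30-a,120-a,210-a,300-a])],np.round(proj(c,h)))
g=cv2.resize(c["pixels"][140:260,110:330,::-1],None,fx=2.5,fy=2.5);cv2.imwrite("pics/"+sys.argv[2],g)
E
python3 ang.py 'range(55,96,8)' a1.png
```

```text
55 [[168.0, 206.0], [294.0, 199.0], [269.0, 185.0], [172.0, 189.0]] [228. 193.]
63 [[159.0, 206.0], [288.0, 201.0], [276.0, 186.0], [180.0, 189.0]] [228. 194.]
71 [[153.0, 205.0], [280.0, 204.0], [283.0, 188.0], [188.0, 188.0]] [228. 195.]
79 [[148.0, 205.0], [270.0, 206.0], [289.0, 189.0], [197.0, 188.0]] [228. 196.]
87 [[146.0, 204.0], [259.0, 209.0], [294.0, 191.0], [206.0, 188.0]] [228. 197.]
95 [[145.0, 203.0], [246.0, 211.0], [298.0, 193.0], [215.0, 189.0]] [228. 198.]
```

View pics/a1.png

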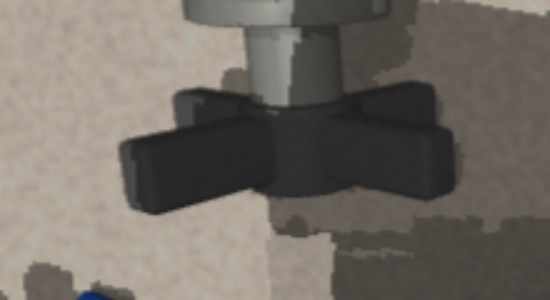

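The turn so far is about 63°, with the top arm now 33° left. I go back into the gap and push the same arm further.

```bash
python3 -m inch '[[0.18,-0.43,0,0,0,0],[0.18,-0.43,0,0,0,0],[0.18,-0.43,0,0,0,0],[0.18,-0.41,0,0,0,0],[0,0,0,0,0,0]]' >/dev/null
python3 -m inch '[[0,0,0.4,0,0,0],[0,0,0.5,0,0,0],[0,0,0.5,0,0,0],[0,0,0.5,0,0,0],[0,0,0.15,0,0,0]]' >/dev/null
python3 rel.py
python3 -m inch '[[0,-0.15,0,0,0,0],[0,-0.15,0,0,0,0],[0,-0.15,0,0,0,0],[0,-0.15,0,0,0,0],[0,-0.13,0,0,0,0]]' >/dev/null
python3 -m inch '[[0,0,0,0,0,0],[0,0,-0.4,0,0,0],[0,0,-0.5,0,0,0],[0,0.5,-0.5,0,0,0],[0,0.5,-0.5,0,0,0]]' >/dev/null
python3 -m inch '[[0,0.5,-0.1,0,0,0],[0,0.5,0,0,0,0],[0,0.3,0,0,0,0],[-0.4,0,0,0,0,0],[-0.3,0,0,0,0,0]]' >/dev/null
python3 rel.py
cat > seg.py <<'E'
from rel import *
import sys
c=eyes.camera("wrist");im=c["pixels"]
p=proj(c,H-u*.007);g=cv2.cvtColor(im,cv2.COLOR_RGB2GRAY)
print("pred",np.round(p))
x0,y0=int(p[0])-110,int(p[1])-70;x0=max(x0,0);y0=max(y0,0)
m=(g<62).astype(np.uint8);sub=m[y0:y0+110,x0:x0+220]
n,l,st,ce=cv2.connectedComponentsWithStats(sub)
for i in range(1,n):
    if st[i,4]>300:print("blob",st[i,:5]+[x0,y0,0,0,0])
for a in eval(sys.argv[1]):
    h=H-u*4.85e-3*np.radians(a)
    print(a,[np.round(proj(c,h+.058*(np.sin(b)*rr+np.cos(b)*np.array([0,0,1])))).tolist() for b in np.radians([30-a,120-a,210-a,300-a])])
if len(sys.argv)>2:cv2.imwrite("pics/"+sys.argv[2],cv2.resize(im[y0:y0+140,x0:x0+220,::-1],None,fx=2.5,fy=2.5));print("crop",x0,y0)
E
python3 seg.py 'range(70,101,6)'
```

```text
t 5.92 axial -9.4 right 3.9 up 26.9 mm yaw 9.4 F [-0.6  1.1 -1. ] w 0.000 g 0.0 tilt [-0.004  0.   ]
t 7.17 axial -36.7 right 67.3 up 109.2 mm yaw 9.4 F [ 0.2  1.7 -0.8] w 0.000 g 0.0 tilt [-0.001  0.001]
pred [232. 197.]
blob [ 155  152  145   76 4867]
70 [[158.0, 206.0], [286.0, 204.0], [286.0, 188.0], [191.0, 189.0]]
76 [[154.0, 206.0], [279.0, 206.0], [291.0, 189.0], [197.0, 189.0]]
82 [[151.0, 205.0], [271.0, 208.0], [295.0, 190.0], [204.0, 189.0]]
88 [[149.0, 205.0], [262.0, 210.0], [299.0, 192.0], [211.0, 189.0]]
94 [[148.0, 204.0], [253.0, 212.0], [302.0, 193.0], [218.0, 189.0]]
100 [[149.0, 203.0], [243.0, 213.0], [305.0, 195.0], [225.0, 189.0]]
```

```bash
python3 -m inch '[[0.3,0,0,0,0,0],[0.34,0,0.3,0,0,0],[0,0,0.5,0,0,0],[0,0,0.5,0,0,0],[0,0,0.5,0,0,0]]' >/dev/null
python3 -m inch '[[0,0,0.18,0,0,0],[0,-0.2,0,0,0,0],[0,-0.2,0,0,0,0],[0,-0.2,0,0,0,0],[0,-0.2,0,0,0,0]]' >/dev/null
python3 rel.py
python3 -m inch '[[0,-0.2,0,0,0,0],[0,-0.2,0,0,0,0],[0,-0.2,0,0,0,0],[0,-0.15,0,0,0,0],[0,0,0,0,0,0]]' >/dev/null
python3 rel.py
python3 -m inch '[[0,0,0,0,0,0],[0,0.1,-0.4,0,0,0],[0,0,-0.5,0,0,0],[0,0.5,-0.5,0,0,0],[0,0.5,-0.5,0,0,0]]' >/dev/null
python3 -m inch '[[0,0.5,-0.1,0,0,0],[0,0.2,0,0,0,0],[-0.3,0,0,0,0,0],[-0.3,0,0,0,0,0],[0,0,0,0,0,0]]' >/dev/null
python3 rel.py
python3 seg.py 'range(115,151,5)' a2.png
```

```text
t 8.05 axial -10.8 right 42.8 up 33.4 mm yaw 9.1 F [ -6.9 -43.8  24. ] w 0.000 g 21.1 tilt [ 0.002 -0.012]
t 8.47 axial -11.2 right 33.1 up 38.4 mm yaw 8.1 F [-17.5 -85.1  59.9] w 0.001 g 42.2 tilt [ 0.008 -0.036]
t 9.30 axial -35.6 right 76.0 up 110.8 mm yaw 9.4 F [ 0.6 -0.7 -0.7] w 0.001 g 0.0 tilt [-0. -0.]
pred [221. 198.]
blob [182 128  80  28 423]
blob [ 153  155  149   82 4277]
115 [[143.0, 203.0], [205.0, 217.0], [297.0, 201.0], [233.0, 191.0]]
120 [[146.0, 202.0], [197.0, 218.0], [297.0, 202.0], [238.0, 191.0]]
125 [[149.0, 201.0], [188.0, 219.0], [296.0, 204.0], [244.0, 192.0]]
130 [[153.0, 201.0], [181.0, 219.0], [295.0, 206.0], [249.0, 192.0]]
135 [[157.0, 200.0], [174.0, 220.0], [293.0, 207.0], [254.0, 193.0]]
140 [[162.0, 200.0], [167.0, 220.0], [290.0, 209.0], [259.0, 194.0]]
145 [[167.0, 200.0], [161.0, 220.0], [287.0, 211.0], [264.0, 195.0]]
150 [[172.0, 199.0], [155.0, 219.0], [283.0, 213.0], [268.0, 195.0]]
crop 111 128
```

View pics/a2.png

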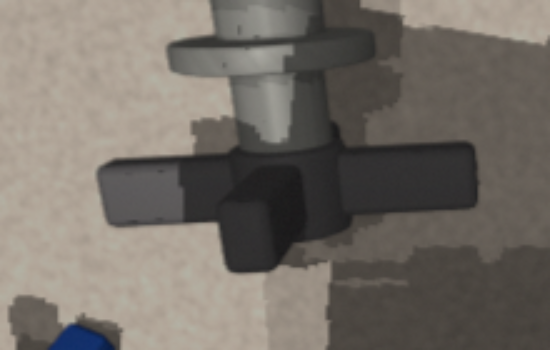

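The last push stuck and reached about 105 N before it slipped. The arm now stands nearly upright, with its tip at about (209,222) in the wrist view, which puts the turn at about 113°. I finish with a gentle push on this arm and check the force at each step.

```bash
python3 -m inch '[[0.3,-0.45,0,0,0,0],[0.3,-0.45,0.3,0,0,0],[0,0,0.5,0,0,0],[0,0,0.5,0,0,0],[0,0,0.5,0,0,0]]' >/dev/null
python3 -m inch '[[0,0,0,0,0,0],[0,-0.15,0,0,0,0],[0,-0.15,0,0,0,0],[0,-0.15,0,0,0,0],[0,-0.15,0,0,0,0]]' >/dev/null
python3 rel.py
python3 -m inch '[[0,-0.08,0,0,0,0],[0,-0.08,0,0,0,0],[0,-0.08,0,0,0,0],[0,0,0,0,0,0],[0,0,0,0,0,0]]' >/dev/null
python3 rel.py
```

```text
t 10.18 axial -9.6 right 16.1 up 39.9 mm yaw 9.4 F [-0.  -0.6  1. ] w 0.001 g 0.4 tilt [ 0.002 -0.   ]
t 10.60 axial -10.4 right 7.4 up 38.6 mm yaw 9.4 F [ 0.4 -0.6  0.7] w 0.001 g 0.3 tilt [ 0. -0.]
```

```bash
python3 -m inch '[[0,-0.08,0,0,0,0],[0,-0.08,0,0,0,0],[0,-0.08,0,0,0,0],[0,-0.04,0,0,0,0],[0,0,0,0,0,0]]' >/dev/null
python3 rel.py
python3 -m inch '[[0,0.3,0,0,0,0],[0,0.2,-0.4,0,0,0],[0,0.4,-0.5,0,0,0],[0,0.5,-0.5,0,0,0],[0,0.5,-0.4,0,0,0]]' >/dev/null
python3 -m inch '[[-0.3,0,0,0,0,0],[-0.3,0,0,0,0,0],[0,0,0,0,0,0],[0,0,0,0,0,0],[0,0,0,0,0,0]]' >/dev/null
python3 rel.py
python3 seg.py 'range(115,161,5)' a3.png
```

```text
t 11.02 axial -10.5 right -4.5 up 38.4 mm yaw 9.5 F [ 0.1 -0.8 -0.1] w 0.000 g 0.2 tilt [-0.  0.]
t 11.85 axial -34.1 right 72.5 up 110.5 mm yaw 9.4 F [0.  0.1 1. ] w 0.000 g 0.0 tilt [ 0. -0.]
pred [226. 200.]
blob [185 130  80  34 623]
blob [ 171  165  128   75 4895]
115 [[148.0, 205.0], [211.0, 220.0], [302.0, 203.0], [236.0, 193.0]]
120 [[151.0, 204.0], [202.0, 221.0], [302.0, 204.0], [242.0, 193.0]]
125 [[154.0, 204.0], [194.0, 221.0], [301.0, 206.0], [247.0, 194.0]]
130 [[158.0, 203.0], [187.0, 222.0], [300.0, 208.0], [253.0, 194.0]]
135 [[162.0, 202.0], [179.0, 222.0], [298.0, 210.0], [258.0, 195.0]]
140 [[166.0, 202.0], [173.0, 222.0], [295.0, 211.0], [263.0, 196.0]]
145 [[171.0, 201.0], [166.0, 222.0], [292.0, 213.0], [268.0, 196.0]]
150 [[176.0, 201.0], [161.0, 222.0], [288.0, 215.0], [272.0, 197.0]]
155 [[181.0, 201.0], [156.0, 222.0], [284.0, 217.0], [277.0, 198.0]]
160 [[186.0, 200.0], [152.0, 221.0], [279.0, 219.0], [281.0, 199.0]]
crop 115 130
```

View pics/a3.png

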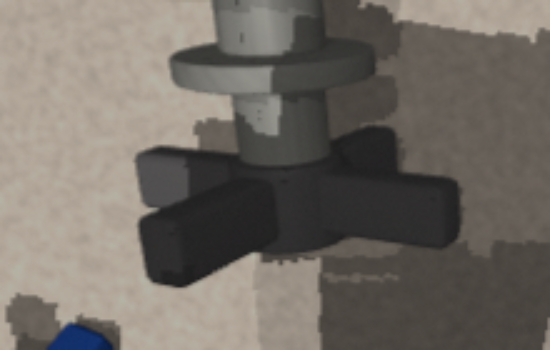

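The turn is now about 140°: arm tips are at (181,228), (175,202) and (297,214). I check the axial position from the flange rim, whose mid-row is (223.8,157) at axis height, and from the neck edges.

Run:
```python
from rel import *
c=eyes.camera("wrist")
f=lambda q:np.round([(q-H)@u*1e3,(q-H)@rr*1e3],1)
print("flange mid",f(onz(c,223.8,157,.095)),"edges",f(onz(c,183,158,.095)),f(onz(c,264.5,156,.095)))
print("arm2 tip",f(onz(c,181,228,.095+.0545)),"arm3 tip",f(onz(c,297,214,.095+.02)))
print("neck L/R",f(onz(c,115+233/2.5,130+130/2.5,.095)),f(onz(c,115+330/2.5,130+130/2.5,.095)))
```

```text
flange mid [25.3  0.4] edges [ 24.5 -29.9] [26.1 30.7]
arm2 tip [-15.6 -15.2] arm3 tip [-13.6  55.4]
neck L/R [  6.8 -12.7] [ 6.9 16.7]
```

The handle sits at axial −15 mm and the turn is about 136°, so the thread is free. The neck centre is at axial +8.5. I grip it from above.

```bash
python3 -m inch '[[0.25,-0.45,0,0,0,0],[0.25,-0.45,0,0,0,0],[0.28,-0.45,0,0,0,0],[0.28,-0.44,0,0,0,0],[0,0,0,0,0,0]]' 0.4 >/dev/null
python3 -m inch '[[0,0,0,0,0,0],[0,0,0,0,0,0],[0,0,0.3,0,0,0],[0,0,0.4,0,0,0],[0,0,0.4,0,0,0]]' >/dev/null
python3 rel.py
python3 -m inch '[[0,0,0.4,0,0,0],[0,0,0.4,0,0,0],[0,0,0.4,0,0,0],[0,0,0.3,0,0,0],[0,0,0,0,0,0]]' >/dev/null
python3 rel.py
```

```text
t 12.78 axial 7.7 right 1.7 up 65.4 mm yaw 9.3 F [ 0.4  0.2 -0.8] w 0.057 g 0.0 tilt [ 0.    -0.001]
t 13.20 axial 6.3 right 1.1 up 3.7 mm yaw 9.4 F [-0.6 -0.3 -0.3] w 0.061 g 0.0 tilt [-0.004  0.   ]
```

```bash
python3 -m inch '[[0.02,0,0.1,0,0,0],[0,0,0.1,0,0,0],[0,0,0.06,0,0,0],[0,0,0,0,0,0],[0,0,0,0,0,0]]' >/dev/null
python3 rel.py
python3 -m inch '[[0,0,0,0,0,0],[0,0,0,0,0,0],[0,0,0,0,0,0],[0,0,0,0,0,0],[0,0,0,0,0,0]]' -1 40 >/dev/null
python3 rel.py
```

```text
t 13.62 axial 8.9 right 0.7 up -3.6 mm yaw 9.4 F [-0.4  0.4  0.7] w 0.061 g 0.0 tilt [ 0. -0.]
t 14.03 axial 8.8 right 0.6 up -3.8 mm yaw 9.4 F [-0.4  0.5  0.1] w 0.035 g 0.0 tilt [ 0. -0.]
```

```bash
python3 -m inch '[[0,0,0,0,0,0],[0,0,0.07,0,0,0],[0,0,0.07,0,0,0],[0,0,0,0,0,0],[0,0,0,0,0,0]]' 0.1 >/dev/null
python3 rel.py
python3 -m inch '[[0,0,0,0,0,0],[0,0,0,0,0,0],[0,0,0,0,0,0],[0,0,0,0,0,0],[0,0,0,0,0,0]]' -1 40 >/dev/null
python3 -m inch '[[0,0,0,0,0,0],[0,0,0,0,0,0],[0,0,0,0,0,0],[0,0,0,0,0,0],[0,0,0,0,0,0]]' -1 55 >/dev/null
python3 rel.py
```

```text
t 14.45 axial 8.6 right 0.6 up -9.8 mm yaw 9.4 F [-0.5 -1.3  0.2] w 0.047 g 0.0 tilt [-0.001 -0.   ]
t 15.28 axial 9.0 right 0.7 up -9.3 mm yaw 9.4 F [ 2.7 -0.5  1.1] w 0.026 g 55.1 tilt [ 0.001 -0.   ]
```

```bash
python3 -m inch '[[-0.1,0,0,0,0,0],[-0.1,0,0,0,0,0],[-0.1,0,0,0,0,0],[-0.1,0,0,0,0,0],[-0.1,0,0,0,0,0]]' >/dev/null
python3 rel.py
python3 -m inch '[[-0.15,0,0,0,0,0],[-0.15,0,0,0,0,0],[-0.15,0,0,0,0,0],[-0.15,0,0,0,0,0],[-0.15,0,0,0,0,0]]' >/dev/null
python3 rel.py
```

```text
t 15.70 axial -12.4 right 0.5 up -9.9 mm yaw 9.4 F [-0.4 -0.4 -3.6] w 0.027 g 55.2 tilt [-0.001 -0.   ]
t 16.12 axial -42.0 right 0.6 up -9.5 mm yaw 9.4 F [-0.2  0.3 -4.4] w 0.026 g 55.2 tilt [-0. -0.]
```

```bash
python3 -m inch '[[-0.25,0,0,0,0,0],[-0.25,0,0,0,0,0],[-0.25,0,0,0,0,0],[-0.25,0,0,0,0,0],[-0.25,0,-0.1,0,0,0]]' >/dev/null
python3 -m inch '[[0,0,-0.25,0,0,0],[0,0,-0.35,0,0,0],[0,0,-0.35,0,0,0],[0,0.1,-0.3,0,0,0],[0,0.25,-0.2,0,0,0]]' >/dev/null
python3 rel.py
python3 -m inch '[[-0.1,0.4,0,0,0,0],[-0.1,0.45,0,0,0,0],[-0.1,0.45,0,0,0,0],[-0.1,0.45,0,0,0,0],[-0.1,0.45,0,0,0,0]]' >/dev/null
python3 -m inch '[[-0.1,0.45,0,0,0,0],[-0.1,0.45,0,0,0,0],[-0.1,0.45,0,0,0,0],[-0.1,0.45,0,0,0,0],[-0.1,0.45,0,0,0,0]]' >/dev/null
python3 -m inch '[[-0.1,0.45,0,0,0,0],[-0.1,0.45,0,0,0,0],[-0.1,0.4,0,0,0,0],[-0.1,0.35,0,0,0,0],[-0.1,0.3,0,0,0,0]]' >/dev/null
python3 -m inch '[[-0.1,0.3,0,0,0,0],[-0.1,0.2,0,0,0,0],[0,0.1,0,0,0,0],[0,0,0,0,0,0],[0,0,0,0,0,0]]' >/dev/null
python3 rel.py
python3 - <<'E'
from h import *
d=eyes.camera("side");t=eyes.camera("top")
cv2.imwrite("pics/p1.png",np.hstack([cv2.resize(d["pixels"][100:340,320:600,::-1],(400,343)),cv2.resize(t["pixels"][200:440,370:650,::-1],(400,343))]))
E
```

```text
t 16.95 axial -90.4 right 13.6 up 54.6 mm yaw 9.5 F [ 0.5 -0.3 -3.6] w 0.027 g 55.3 tilt [ 0.003 -0.   ]
t 18.62 axial -158.8 right 294.1 up 52.6 mm yaw 9.4 F [-0.3  0.9 -4. ] w 0.027 g 55.3 tilt [0. 0.]
```

View pics/p1.png

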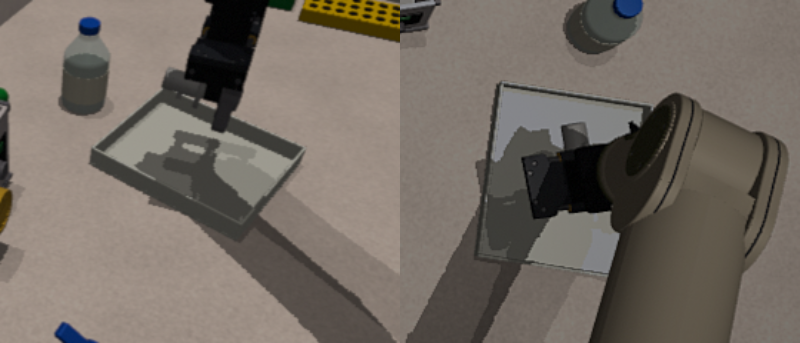

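The plug hangs level over the tray: in the side pane the nose is at about (170,80) and the fingers at (225,110). I shift it a little, pitch the nose down about 19° and roll about 29°, so that two arms and the nose meet the floor together.

```bash
cat > pose.py <<'E'
from rel import *
s=r.read_state();M=R.from_quat(s["eef_rot"]).as_matrix();g=np.array(s["ee_pos"])+M[:,2]*.164;p=g-H
ax=g+M[:,2]*.0085; h=ax-M[:,0]*.0238
print("grasp axial %.1f right %.1f z %.1f"%(p@u*1e3,p@rr*1e3,g[2]*1e3),"pitchdown %.1f roll %.1f"%(np.degrees(np.arcsin(-M[2,0])),np.degrees(np.arctan2(M[2,1],-M[2,2]))),"handle z %.1f nose z %.1f"%(h[2]*1e3,(h+M[:,0]*.0965)[2]*1e3),"F",np.round(s["ft_force"],1),"w %.3f g %.1f t %.2f"%(s["width"],s["grip_force"],s["time"]))
E
python3 pose.py
python3 -m inch '[[-0.2,0.1,0,0,0,0],[-0.2,0.1,0,0,0,0],[0.34,0,0,0,-0.7,0],[0.34,0,0,0,-0.7,0],[0.34,0,0,0,-0.7,0]]' >/dev/null
python3 -m inch '[[0.34,0,0,0,-0.7,0],[0,0,0,0,0,0],[0,-0.34,0,-0.7,0,0],[0,-0.34,0,-0.7,0,0],[0,0,0,0,0,0]]' >/dev/null
python3 pose.py
```

```text
grasp axial -158.7 right 293.8 z 165.6 pitchdown -0.0 roll -0.0 handle z 157.0 nose z 157.1 F [ 0.7  0.6 -4.3] w 0.027 g 55.3 t 18.72
grasp axial -174.7 right 301.0 z 169.1 pitchdown 19.1 roll 9.8 handle z 168.9 nose z 137.3 F [ 1.2  1.2 -4. ] w 0.027 g 55.3 t 19.55
```

```bash
python3 -m inch '[[0,-0.34,0,-0.7,0,0],[0,-0.34,0,-0.7,0,0],[0,-0.34,0,-0.7,0,0],[0,-0.34,0,-0.7,0,0],[0,0,0,0,0,0]]' >/dev/null
python3 pose.py
python3 - <<'E'
from rel import *
# tool-frame unit rows for 10 mm straight down
M=R.from_quat(r.read_state()["eef_rot"]).as_matrix();print(np.round(M.T@[0,0,-.01]/.04,3), np.round(M,2).tolist())
E
```

```text
grasp axial -175.1 right 301.0 z 170.5 pitchdown 19.3 roll 28.9 handle z 171.3 nose z 139.4 F [ 0.6  1.  -3.9] w 0.026 g 55.3 t 19.97
[ 0.083 -0.114  0.207] [[0.93, 0.3, -0.21], [0.16, -0.84, -0.52], [-0.33, 0.46, -0.83]]
```

The body's lower corner would come close to the tray's left wall, so I shift 25 mm to the right first and then go down.

```bash
python3 -m inch '[[0,0.27,0.15,0,0,0],[0,0.28,0.15,0,0,0],[0.12,-0.17,0.31,0,0,0],[0.12,-0.17,0.31,0,0,0],[0.12,-0.17,0.31,0,0,0]]' >/dev/null
python3 -m inch '[[0.12,-0.17,0.31,0,0,0],[0.12,-0.17,0.31,0,0,0],[0.12,-0.17,0.31,0,0,0],[0.08,-0.11,0.21,0,0,0],[0,0,0,0,0,0]]' >/dev/null
python3 pose.py
```

```text
grasp axial -176.5 right 327.3 z 68.7 pitchdown 19.5 roll 28.7 handle z 69.6 nose z 37.4 F [-0.5  0.5 -4.2] w 0.027 g 55.3 t 20.80
```

Next, 4 mm steps with a force check after each.

```bash
python3 -m inch '[[0.03,-0.046,0.083,0,0,0],[0.03,-0.046,0.083,0,0,0],[0.03,-0.046,0.083,0,0,0],[0,0,0,0,0,0],[0,0,0,0,0,0]]' >/dev/null
python3 pose.py
python3 -m inch '[[0.016,-0.023,0.041,0,0,0],[0.016,-0.023,0.041,0,0,0],[0,0,0,0,0,0],[0,0,0,0,0,0],[0,0,0,0,0,0]]' >/dev/null
python3 pose.py
```

```text
grasp axial -174.9 right 328.6 z 60.6 pitchdown 19.2 roll 28.9 handle z 61.4 nose z 29.7 F [ 1.3 -0.7 -0.6] w 0.027 g 55.4 t 21.22
grasp axial -173.8 right 329.6 z 58.1 pitchdown 19.1 roll 29.1 handle z 58.9 nose z 27.4 F [ 3.  -2.   9.2] w 0.027 g 55.3 t 21.63
```

Contact came about 10 mm earlier than expected. I find where it is from the wrist moment.

Run:
```python
from rel import *
s=r.read_state();M=R.from_quat(s["eef_rot"]).as_matrix();T=np.array(s["ee_pos"])
g=T+M[:,2]*.164;hc=g+M[:,2]*.0085-M[:,0]*.0238;cg=hc+M[:,0]*.057
W=np.array([0,0,-4.2]);F=np.array(s["ft_force"])-W;t0=np.array(s["torque"])
for nm,O in(("tcp",T),("grasp",g)):
    t=t0-np.cross(cg-O,W)
    # line of action through p: r=(F x t)/F^2 + k F ; cut at z=.004
    p=O+np.cross(F,t)/(F@F);p=p+F*((.010-p[2])/F[2])
    q=p-hc;print(nm,"t",np.round(t,2),"F",F.round(1),"contact world",p.round(3),"plug frame x,y",np.round(M.T@q*1e3))
print("hc",hc.round(3),"nose",(hc+M[:,0]*.0965).round(3),"bodycorner",(g+.0375*M[:,0]-.095*M[:,1]-.051*M[:,2]).round(3))
```

```text
tcp t [-0.84 -0.06  0.38] F [ 3.  -2.  13.4] contact world [ 0.422 -0.295  0.01 ] plug frame x,y [ 42. -64.   7.]
grasp t [-0.48 -0.2   0.38] F [ 3.  -2.  13.4] contact world [ 0.428 -0.376  0.01 ] plug frame x,y [35.  6. 48.]
hc [ 0.403 -0.351  0.059] nose [ 0.493 -0.336  0.027] bodycorner [ 0.444 -0.231  0.044]
```

```bash
python3 -m inch '[[-0.03,0.046,-0.083,0,0,0],[-0.03,0.046,-0.083,0,0,0],[0,0,0,0,0,0],[0,0,0,0,0,0],[0,0,0,0,0,0]]' >/dev/null
python3 pose.py
cat > con.py <<'E'
from rel import *
import json,os,sys
s=r.read_state();M=R.from_quat(s["eef_rot"]).as_matrix();T=np.array(s["ee_pos"])
F=np.array(s["ft_force"]);t=np.array(s["torque"]);g=T+M[:,2]*.164;hc=g+M[:,2]*.0085-M[:,0]*.0238
if sys.argv[1]=="free":
    json.dump([F.tolist(),t.tolist()],open("free.json","w"))
    cg=hc+M[:,0]*.057
    print("t",t.round(3),"pred tcp",np.cross(cg-T,F).round(3),"pred grasp",np.cross(cg-g,F).round(3))
else:
    F0,t0=map(np.array,json.load(open("free.json")));F=F-F0;t=t-t0
    p=T+np.cross(F,t)/(F@F);p=p+F*((.008-p[2])/F[2]);print("F",F.round(1),"contact plug xyz mm",np.round(M.T@(p-hc)*1e3),"world",p.round(3))
E
python3 con.py free
```

```text
grasp axial -175.7 right 328.1 z 63.4 pitchdown 19.3 roll 28.8 handle z 64.3 nose z 32.4 F [-0.5 -0.2 -4.4] w 0.027 g 55.4 t 22.05
t [ 1.125 -0.304  0.024] pred tcp [ 0.353  0.055 -0.041] pred grasp [-0.006  0.138 -0.004]
```

```bash
python3 -m inch '[[0.03,-0.046,0.083,0,0,0],[0.03,-0.046,0.083,0,0,0],[0,0,0,0,0,0],[0,0,0,0,0,0],[0,0,0,0,0,0]]' >/dev/null
python3 pose.py; python3 con.py c
```

```text
grasp axial -174.3 right 329.5 z 57.1 pitchdown 19.1 roll 29.1 handle z 57.9 nose z 26.3 F [ 3.2 -2.5  6.4] w 0.027 g 55.4 t 22.47
F [ 3.7 -2.4 10.8] contact plug xyz mm [  5. -31.  41.] world [ 0.39  -0.346  0.008]
```

Contact is at an arm tip almost straight below the axis (plug frame x 5, y −31, z 41). So the plug had rolled about 37° in the grip, and the tool needs about −8° of roll instead. I lift and unroll.

```bash
python3 -m inch '[[-0.12,0.17,-0.31,0,0,0],[-0.12,0.17,-0.31,0,0,0],[0,0,0,0,0,0],[0,0.33,0,0.67,0,0],[0,0.33,0,0.67,0,0]]' >/dev/null
python3 -m inch '[[0,0.33,0,0.67,0,0],[0,0.33,0,0.67,0,0],[0,0.33,0,0.67,0,0],[0,0.33,0,0.67,0,0],[0,0.33,0,0.67,0,0]]' >/dev/null
python3 -m inch '[[0,0.33,0,0.67,0,0],[0,0,0,0,0,0],[0,0,0,0,0,0],[0,0,0,0,0,0],[0,0,0,0,0,0]]' >/dev/null
python3 pose.py;python3 con.py free
python3 - <<'E'
from rel import *
M=R.from_quat(r.read_state()["eef_rot"]).as_matrix();print(np.round(M.T@[0,0,-.01]/.04,3), "left 10mm",np.round(M.T@(-rr)*.01/.04,3))
E
```

```text
grasp axial -173.6 right 326.4 z 89.3 pitchdown 19.3 roll -7.9 handle z 89.2 nose z 57.4 F [ 0.5  0.1 -4.3] w 0.027 g 55.1 t 23.72
t [-0.141 -0.586 -0.011] pred tcp [-0.072 -0.2   -0.01 ] pred grasp [-0.024  0.11  -0.001]
[0.083 0.032 0.234] left 10mm [ 0.    -0.248  0.034]
```

```bash
python3 -m inch '[[0,-0.37,0.05,0,0,0],[0.083,0.032,0.234,0,0,0],[0.083,0.032,0.234,0,0,0],[0,0,0,0,0,0],[0,0,0,0,0,0]]' >/dev/null
python3 pose.py;python3 con.py free
python3 -m inch '[[0.033,0.013,0.094,0,0,0],[0.033,0.013,0.094,0,0,0],[0,0,0,0,0,0],[0,0,0,0,0,0],[0,0,0,0,0,0]]' >/dev/null
python3 pose.py;python3 con.py c
```

```text
grasp axial -172.8 right 311.9 z 69.5 pitchdown 19.2 roll -8.0 handle z 69.3 nose z 37.6 F [2.8 2.2 1.7] w 0.027 g 55.0 t 24.13
t [ 0.373 -0.635 -0.176] pred tcp [ 0.419 -0.443 -0.119] pred grasp [ 0.052 -0.101  0.046]
grasp axial -169.2 right 312.0 z 65.1 pitchdown 18.8 roll -7.8 handle z 64.8 nose z 33.7 F [10.4  7.6 28.2] w 0.027 g 57.8 t 24.55
F [ 7.6  5.4 26.5] contact plug xyz mm [13. -9. 58.] world [ 0.395 -0.312  0.008]
```

Contact now comes at handle z ≈ 69, which doesn't fit my model, so the plug's roll in the grip must differ. I lift and measure the arm angles from the wrist camera, using a brightness profile around a circle of 50 mm radius about the plug axis.

```bash
python3 -m inch '[[-0.083,-0.032,-0.234,0,0,0],[-0.083,-0.032,-0.234,0,0,0],[-0.083,-0.032,-0.234,0,0,0],[0,0,0,0,0,0],[0,0,0,0,0,0]]' >/dev/null
python3 pose.py
cat > polar.py <<'E'
from rel import *
for nm in("wrist","side","top"):
    c=eyes.camera(nm);im=c["pixels"]
    s=r.read_state();M=R.from_quat(s["eef_rot"]).as_matrix();T=np.array(s["ee_pos"]);g=T+M[:,2]*.164;hc=g+M[:,2]*.0085-M[:,0]*.0338
    for rad in((.05,.042) if nm=="wrist" else (.05,)):
        print(nm,"deg from tool-up, + right; r",rad,np.round(proj(c,hc)))
        o=[]
        for a in range(-180,180,6):
            b=np.radians(a);q=proj(c,hc+rad*(np.sin(b)*M[:,1]-np.cos(b)*M[:,2]));x,y=int(q[0]),int(q[1])
            o.append(f"{a}:"+("/".join(str(k) for k in im[y,x]) if 0<=x<640 and 0<=y<480 else "-"))
        print(" ".join(o))
E
python3 polar.py
```

```text
grasp axial -174.3 right 313.1 z 91.8 pitchdown 19.2 roll -7.9 handle z 91.7 nose z 59.9 F [-1.1  0.3 -3.9] w 0.027 g 55.0 t 24.97
wrist deg from tool-up, + right; r 0.05 [320. 363.]
-180:38/38/38 -174:37/37/39 -168:38/38/38 -162:39/39/38 -156:38/39/38 -150:41/41/41 -144:40/41/41 -138:41/42/42 -132:42/41/41 -126:41/41/43 -120:85/67/35 -114:20/20/22 -108:21/22/22 -102:19/16/20 -96:18/19/21 -90:20/21/21 -84:20/21/23 -78:19/20/21 -72:75/59/30 -66:75/59/30 -60:16/17/19 -54:15/18/19 -48:16/17/19 -42:15/13/18 -36:14/14/17 -30:21/21/24 -24:9/9/8 -18:10/10/11 -12:10/11/10 -6:9/8/8 0:9/9/8 6:9/8/11 12:11/11/9 18:5/8/5 24:4/4/4 30:18/19/21 36:14/15/18 42:18/19/20 48:20/19/22 54:14/15/17 60:16/20/20 66:75/60/29 72:75/60/29 78:77/61/32 84:16/17/20 90:20/21/23 96:21/22/24 102:20/21/21 108:17/17/20 114:13/11/14 120:78/63/33 126:42/43/43 132:40/41/41 138:42/42/42 144:41/41/41 150:42/40/41 156:39/40/39 162:38/40/40 168:36/36/38 174:38/39/40
wrist deg from tool-up, + right; r 0.042 [320. 363.]
-180:40/41/39 -174:40/39/39 -168:40/40/40 -162:38/38/39 -156:42/42/42 -150:41/42/42 -144:43/43/43 -138:43/42
[... 1698 characters left out ...]
/82 -132:54/54/49 -126:18/17/19 -120:18/17/19 -114:28/26/26 -108:28/26/26 -102:27/25/27 -96:26/24/26 -90:28/26/27 -84:25/25/25 -78:28/27/27 -72:26/24/25 -66:28/26/28 -60:27/26/26 -54:25/24/26 -48:27/25/26 -42:22/21/21 -36:26/24/26 -30:20/18/18 -24:19/18/18 -18:24/23/24 -12:30/28/30 -6:55/53/55 0:53/52/52 6:54/51/53 12:54/53/53 18:55/52/53 24:56/53/54 30:56/52/53 36:55/53/54 42:56/53/54 48:58/55/56 54:56/52/54 60:67/64/65 66:67/64/65 72:48/46/47 78:32/31/33 84:107/106/98 90:126/123/114 96:135/136/135 102:133/134/136 108:132/133/134 114:133/133/135 120:132/133/135 126:133/134/137 132:128/125/116 138:129/128/122 144:133/132/126 150:133/130/123 156:30/28/30 162:33/31/33 168:25/24/24 174:56/56/52
```

The side and top profiles put the arms at about 75° and 165° in the tool frame. So the plug did not roll, and the 29° roll was right. The constant 8–9 mm offset suggests the plug was gripped with its handle drooped (nose-up). I check this against the pose in p1.png, where the nose tip was at about (440,156) in the side image.

Run:
```python
from rel import *
c=eyes.camera("side")
g=H+u*-.1587+rr*.2938;g[2]=.1656
for drop in(.0085,.014):
  for d in(0,5,10,15,20):
    b=np.radians(d);A=u*np.cos(b)+np.array([0,0,1])*np.sin(b)
    n=g-np.array([0,0,drop])
    print(drop,d,"nose",np.round(proj(c,n+A*.073)),"flange",np.round(proj(c,n+A*.0175)))
im=cv2.imread("pics/p1.png")[:,:400]  # existing crop, side half
g2=cv2.cvtColor(im,cv2.COLOR_BGR2GRAY)
sub=g2[50:120:3,140:215:3]
for i,row in enumerate(sub):print(50+3*i,*row)
```

```text
0.0085 0 nose [433. 153.] flange [460. 159.]
0.0085 5 nose [434. 151.] flange [460. 158.]
0.0085 10 nose [435. 148.] flange [460. 158.]
0.0085 15 nose [436. 146.] flange [461. 157.]
0.0085 20 nose [437. 143.] flange [461. 157.]
0.014 0 nose [433. 155.] flange [459. 161.]
0.014 5 nose [433. 153.] flange [459. 160.]
0.014 10 nose [434. 150.] flange [460. 160.]
0.014 15 nose [435. 148.] flange [460. 159.]
0.014 20 nose [437. 146.] flange [460. 159.]
50 144 144 145 144 143 147 145 144 142 144 145 146 148 146 146 149 142 44 23 36 26 24 26 25 24
53 147 145 145 147 144 145 146 146 144 143 145 147 148 149 148 147 108 24 25 26 24 19 25 25 25
56 145 148 146 148 145 144 144 145 143 145 146 149 149 148 147 149 86 5 10 11 17 24 35 24 24
59 145 146 148 147 145 145 144 142 142 144 146 146 146 146 149 142 37 6 7 8 9 7 9 11 12
62 144 144 146 145 144 143 143 143 145 146 144 144 144 146 146 136 20 5 5 8 8 6 7 9 9
65 147 145 146 146 147 145 143 144 144 144 141 146 146 146 146 108 8 2 2 3 4 2 3 5 6
68 145 144 146 147 146 144 145 143 142 128 118 120 131 143 146 103 7 9 5 5 5 3 3 3 2
71 147 149 148 144 145
[... 726 characters left out ...]
48 98 61 59 59 60 59 60 60 53 51 59 70 102 128 91 45 69 50 10 1 2
101 146 146 137 86 60 60 60 64 62 59 59 60 60 60 60 60 59 64 52 49 133 148 124 97 57
104 148 134 73 60 59 63 102 133 139 89 64 58 59 59 59 60 60 56 41 45 71 115 142 149 147
107 132 68 61 60 61 100 141 151 154 153 147 113 69 59 59 60 60 57 43 52 60 60 68 94 140
110 65 59 59 67 110 141 152 154 153 154 153 154 154 117 68 59 59 59 60 60 60 60 60 59 63
113 60 60 68 126 141 155 153 154 155 154 154 154 154 154 153 136 79 63 59 60 59 59 60 59 58
116 58 76 127 142 155 154 154 154 154 154 153 154 154 154 154 155 155 141 77 63 58 60 60 60 54
119 86 127 151 155 154 154 154 154 154 154 154 153 154 153 154 154 154 154 155 138 92 72 59 60 54
```

The shaft's edge slope gives about 5° nose-up in the grip, and its axis sits about 9 mm lower than I assumed, so the plug is held near the fingertips. Roll 29° stays right. I need a tool pitch of about 24°, and touchdown at a model handle z of about 60.

```bash
python3 -m inch '[[0.35,0,0,0,-0.72,0],[0,0.4,0,0,0,0],[0,-0.34,0,-0.67,0,0],[0,-0.34,0,-0.67,0,0],[0,-0.34,0,-0.67,0,0]]' >/dev/null
python3 -m inch '[[0,-0.34,0,-0.67,0,0],[0,-0.34,0,-0.67,0,0],[0,-0.34,0,-0.67,0,0],[0,-0.34,0,-0.67,0,0],[0,-0.34,0,-0.67,0,0]]' >/dev/null
python3 -m inch '[[0,0,0,0,0,0],[0,0,0,0,0,0],[0,0,0,0,0,0],[0,0,0,0,0,0],[0,0,0,0,0,0]]' >/dev/null
sed -i 's/\*\.0085/*.0175/' pose.py con.py
python3 pose.py;python3 con.py free
python3 - <<'E'
from rel import *
M=R.from_quat(r.read_state()["eef_rot"]).as_matrix();print(np.round(M.T@[0,0,-.01]/.04,3), "right 10mm",np.round(M.T@(rr)*.01/.04,3))
s=r.read_state();g=np.array(s["ee_pos"])+M[:,2]*.164
print("bodycorner",(g+.0375*M[:,0]-.095*M[:,1]-.051*M[:,2]).round(3),"g",g.round(3))
E
```

```text
grasp axial -173.5 right 325.5 z 93.7 pitchdown 24.1 roll 28.6 handle z 89.4 nose z 50.0 F [-0.4 -0.4 -4.3] w 0.027 g 55.0 t 26.42
t [ 1.101 -0.44  -0.016] pred tcp [ 0.327 -0.013 -0.032] pred grasp [ 0.006  0.12  -0.012]
[ 0.102 -0.109  0.2  ] right 10mm [-0.003  0.219  0.12 ]
bodycorner [ 0.442 -0.227  0.078] g [ 0.427 -0.339  0.094]
```

```bash
python3 -m inch '[[0.1,-0.11,0.2,0,0,0],[0.1,-0.11,0.2,0,0,0],[0.1,-0.11,0.2,0,0,0],[0,0,0,0,0,0],[0,0,0,0,0,0]]' >/dev/null
python3 pose.py
python3 -m inch '[[0.02,-0.022,0.04,0,0,0],[0.02,-0.022,0.04,0,0,0],[0,0,0,0,0,0],[0,0,0,0,0,0],[0,0,0,0,0,0]]' >/dev/null
python3 pose.py; python3 con.py c
```

```text
grasp axial -174.0 right 324.2 z 62.6 pitchdown 24.3 roll 28.5 handle z 58.3 nose z 18.7 F [-0.3  0.1 -3.1] w 0.027 g 55.0 t 26.83
grasp axial -173.5 right 324.7 z 60.1 pitchdown 24.1 roll 28.6 handle z 55.8 nose z 16.4 F [-2.1 -1.3  0.1] w 0.026 g 55.0 t 27.25
F [-1.7 -0.9  4.4] contact plug xyz mm [53.  3. 35.] world [ 0.44  -0.364  0.008]
```

```bash
python3 -m inch '[[0.015,-0.016,0.03,0,0,0],[0,0,0,0,0,0],[0,0,0,0,0,0],[0,0,0,0,0,0],[0,0,0,0,0,0]]' >/dev/null
python3 pose.py; python3 con.py c
```

```text
grasp axial -173.9 right 325.1 z 58.8 pitchdown 24.2 roll 28.7 handle z 54.5 nose z 15.0 F [-4.8 -1.4  4.7] w 0.026 g 55.0 t 27.67
F [-4.3 -1.   9. ] contact plug xyz mm [55. 15. 38.] world [ 0.444 -0.376  0.008]
```

The contact force is centred near x ≈ 55 mm, which is about the centre of mass, so the plug is supported on both ends. I ease the grip first, then open.

```bash
python3 -m inch '[[0,0,0,0,0,0],[0,0,0,0,0,0],[0,0,0,0,0,0],[0,0,0,0,0,0],[0,0,0,0,0,0]]' -1 12 >/dev/null
python3 pose.py
python3 -m inch '[[0,0,0,0,0,0],[0,0,0,0,0,0],[0,0,0,0,0,0],[0,0,0,0,0,0],[0,0,0,0,0,0]]' -1 3 >/dev/null
python3 pose.py; python3 con.py c
python3 -m inch '[[0,0,0,0,0,0],[0,0,0,0,0,0],[0,0,0,0,0,0],[0,0,0,0,0,0],[0,0,0,0,0,0]]' -0.25 >/dev/null
python3 pose.py
python3 -m inch '[[0,0,0,0,0,0],[0,0,0,0,0,0],[0,0,0,0,0,0],[0,0,0,0,0,0],[0,0,0,0,0,0]]' 0.2 >/dev/null
python3 pose.py
```

```text
grasp axial -173.4 right 324.7 z 58.3 pitchdown 24.1 roll 28.6 handle z 54.0 nose z 14.5 F [-1.3 -2.9  2.2] w 0.027 g 12.1 t 28.08
grasp axial -173.5 right 324.3 z 58.0 pitchdown 24.2 roll 28.6 handle z 53.8 nose z 14.3 F [-2.6 -0.8  0.1] w 0.028 g 3.0 t 28.50
F [-2.2 -0.4  4.4] contact plug xyz mm [48. 30. 49.] world [ 0.441 -0.395  0.008]
grasp axial -173.3 right 324.4 z 58.1 pitchdown 24.1 roll 28.6 handle z 53.9 nose z 14.4 F [-1.  -0.4 -0.3] w 0.032 g 0.5 t 28.92
grasp axial -173.2 right 324.5 z 58.2 pitchdown 24.1 roll 28.6 handle z 54.0 nose z 14.5 F [ 0.  -0.8 -0.4] w 0.051 g 0.0 t 29.33
```

```bash
python3 -m inch '[[0,0,-0.15,0,0,0],[0,0,-0.2,0,0,0],[0,0,-0.25,0,0,0],[0,0,-0.25,0,0,0],[0,0,-0.25,0,0,0]]' >/dev/null
python3 pose.py
python3 -m inch '[[0,0,-0.4,0,0,0],[0,0,-0.5,0,0,0],[0,0,-0.5,0,0,0],[0,0,-0.5,0,0,0],[0,0,-0.5,0,0,0]]' >/dev/null
python3 pose.py
python3 -m inch '[[-0.3,0,-0.4,0,0,0],[-0.5,0,-0.4,0,0,0],[-0.5,0,-0.4,0,0,0],[-0.5,0,-0.3,0,0,0],[-0.5,0,-0.3,0,0,0]]' >/dev/null
python3 -m inch '[[0,0,0,0,0,0],[0,0,0,0,0,0],[0,0,0,0,0,0],[0,0,0,0,0,0],[0,0,0,0,0,0]]' >/dev/null
python3 - <<'E'
from rel import *
for k in range(2):
  for nm in("top","side"):
    c=eyes.camera(nm);g=cv2.cvtColor(c["pixels"],cv2.COLOR_RGB2GRAY)
    P=np.array([[.5799,-.2256],[.551,-.4408],[.3013,-.4044],[.3257,-.1883]]);ce=P.mean(0)
    q=np.array([proj(c,np.r_[ce+(p-ce)*.93,.004]) for p in P]).astype(np.int32)
    m=np.zeros_like(g);cv2.fillConvexPoly(m,q,1);b=((g<85)&(m>0)).astype(np.uint8)
    n,l,st,cc=cv2.connectedComponentsWithStats(b)
    for i in range(1,n):
        if st[i,4]>150:print(nm,st[i],cc[i].round(1),onz(c,*cc[i],.035).round(3))
    if k==0: globals()[nm]=g
    else: print("change",nm,int((cv2.absdiff(globals()[nm],g)>25).sum()))
E
python3 pose.py
```

```text
grasp axial -157.1 right 302.5 z 94.6 pitchdown 24.1 roll 28.6 handle z 90.3 nose z 50.9 F [ 0.3  0.3 -0.3] w 0.052 g 0.0 t 29.75
grasp axial -123.4 right 255.7 z 172.0 pitchdown 24.1 roll 28.6 handle z 167.7 nose z 128.2 F [-0.2  0.  -0.1] w 0.052 g 0.0 t 30.17
top [ 422  272  103  105 5744] [470.7 325.4] [ 0.439 -0.293  0.035]
side [439 188  52  36 875] [468.4 205.1] [ 0.415 -0.322  0.035]
side [387 209 100  55 919] [439. 236.] [ 0.432 -0.194  0.035]
top [ 422  272  103  105 5757] [470.8 325.4] [ 0.439 -0.293  0.035]
change top 10
side [439 188  52  36 878] [468.4 205.1] [ 0.415 -0.322  0.035]
side [387 209 100  55 914] [439. 236.] [ 0.432 -0.194  0.035]
change side 38
grasp axial -182.6 right 223.1 z 265.2 pitchdown 24.2 roll 28.6 handle z 260.9 nose z 221.4 F [0.6 0.1 0. ] w 0.052 g 0.0 t 31.20
```

```bash
python3 -c "
from bench import job;print(job.close_job())"
```

```text
the job is handed in; nothing more can be done
None
```

The drain plug is unscrewed, drawn out and lying at rest in the white tray, handed in at about 31 s; the tip box, rack and bottle were kept clear of, and one unscrewing push peaked near 105 N at the wrist (limit 120 N).

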